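Seat a keyed centrifuge rotor in its drive hub and hold it home

ROBOT

A 7-joint arm with a two-finger parallel gripper is mounted at the origin on the work surface; the furniture and walls round the work are solid. World frame = base frame: x ahead of the robot, y to its left, z up, the work surface at z = 0. Lengths are in mm, angles in rad, forces in N, time in s.
With the tool pointing down it reaches from about 400 to 875 mm from the base axis. Payload 4.4 kg.
Tool frame: the origin (TCP) lies midway between the tips of the shut fingers; the grasp point (between the pads) lies 19 mm behind it; z points along the fingers, y is the line along which they close (so a half turn about z gives the same grasp; the last joint's range is limited). The gripper opens to 85 mm and grips with 20 to 120 N. Pads are 22 mm wide; open, the fingers measure 114 mm over their backs; the gripper's body (76 mm by 85 mm) begins 54 mm behind the grasp point. The pads swing forward as they close: fully open they stand 13 mm farther back than shut.
Start: joints at [1.07, 0.628, 0.038, 1.517, -0.027, 0.996, -0.02], TCP at [273.827, -589.522, 231.313] pointing down, gripper open.
Joint ranges: [-3.06, 3.06], [-0.37, 2.12], [-1.25, 1.32], [0.18, 2.47], [-1.1, 4.24], [0.23, 1.98], [-2.94, 2.94]. Speed limits (rad/s): [2.57, 2.57, 3.14, 3.14, 3.14, 3.14, 3.14].

INTERFACE

Orientations are given as [roll, pitch, yaw] about the fixed x, y, z axes, in that order (R = Rz(yaw) Ry(pitch) Rx(roll)).
In Python, from cell import telemetry, eyes, ctrl, finder gives the robot as it stands.
- The arm moves only by the tool move_arm, never from a script. Its argument "steps" is a list of rows, each a list of 7 numbers: the turn, a rotation vector about the world's x, y, z in degrees, then the shift along the world's x, y, z in m, then the finger opening in m, from 0 to 0.0854. A call has 1 to 5 rows; each row shifts and turns the commanded pose from where the row before left it; what a row does not reach is not made up. A row lasts 1/10 s, in which the tool goes at most 50 mm and 8.59 degrees, less where a joint would pass 70% of its speed; a pose out of reach is approached as far as the arm can. A call with a gripper value outside its range is refused whole. The fingers move at their own pace and stop on an object; the grip force is fixed at half the most. Time passes only in rows, so rows that do not move let the fingers close. It gives the time, the measured TCP pose, the force, the opening and the grip force at its end, in the units of the state.
- telemetry.read_state(): the state, without advancing time (a new reading comes with each control period).
- eyes.get_image(name): name is "scene" or "top"; returns (picture, depth): 480x640x3 uint8, blue, green, red; 480x640 float32, mm along the optical axis (not along the pixel's ray), 0 where there is no reading.
- eyes.calibration(name): a dict with "fx", "fy", "cx", "cy" (pixels), "position" and "attitude" of the camera in the world. Camera axes: x right, y down, z forward; pixel columns grow to the right and rows downward; lengths in mm; the calibration is good to about 2 mm. A picture is of the moment at which its call begins. calibration takes no time and is no camera call.
- ctrl.finish_job(): hands the job in; it is judged then, once.
Trained networks look in the newest picture that a camera, given by its name, has taken for a name from the list of things; names that differ only in an ending like _2 or _b are one class to them, and where a whole thing is asked for, a point or a joint stands for the part that bears it (a point fixed in the world has none). Each returns a list of dicts, best first, with "confidence" (0 to 1); they miss things now and then, are a little off and sometimes report something else, mostly with a low value. They report only what shows in the picture. A call takes as long as a camera call. They do not tell look-alikes from the thing itself.
- finder.boxes_of(camera, name): "location" ([x, y, z] in mm, in the coordinates of the camera as it stood for that picture, good to about 4 mm: the middle of the surface that is visible of it).
- finder.cut_out(camera, name): "mask" (480x640 bool, what is visible of it).
- finder.pinpoint(camera, name): "location" ([x, y, z] in mm, in the coordinates of the camera as it stood for that picture, good to about 4 mm: a listed point, or the origin of a listed thing).
The state is a dict: "clock": time; "qpos": joint angles; "qd": joint speeds; "tau": joint torques, N m; "eef_pos": TCP position; "tool_rot": TCP orientation; "force": force on the tool from outside, world axes, zero at the start; "torque": the same for the moment, N m; "width": finger opening in mm; "gripper_force": force on a finger pad.
Only numpy, scipy, OpenCV 4.12 (cv2) and the standard library are available. Lean on these libraries where they do the work, as an engineer would, in place of code of your own. Each camera call takes 0.05 s, during which the arm holds its last target. There are 200 camera calls.

TASK

Take the blue centrifuge rotor with the black knob out of its grey stand, lower its spindle into the steel hub on the white drive unit and turn it until its keys slip into the keyways, then push it fully home against the ejector spring, so that its shoulder is flush on the hub. Finish while still holding the rotor down there: do not let go, or the spring lifts it again. Leave the vials, the brown bottle and the tube rack where they stand.

Things in the scene. Friction and masses are not known exactly. Their poses are not given: they have to be found in the camera images.
- rotor_grip (a point): Where to grip the rotor: on its black knob, 44 mm above the rotor's shoulder. The knob is a block 30 mm long (point x) by 16 mm wide (point y), from 24 mm below this point (on the blue disc) to 18 mm above it; grip across the 16 mm. z points up, away from the spindle's tip. The rotor is loose and weighs 0.13 to 0.24 kg.
- rotor_shoulder (a point): Centre of the rotor's flat round shoulder, 28 mm in diameter, facing down, which must come to lie on the hub's top face; axes as rotor_grip. The blue disc (72 mm in diameter, 14 mm thick, 8 tube holes) starts 6 mm above it, the spindle and keys hang below it.
- key_foot (a point): Point on the spindle axis 20 mm below the shoulder, level with the keys' lower ends. Two opposite keys stand on the spindle along +x and -x (parallel to the knob's long side), from the shoulder down to here: 5 mm wide, reaching 10 mm from the axis, the lowest 2 mm only 3 mm wide as a lead-in.
- spindle_tip (a point): Lower end of the rotor's steel spindle, 34 mm below the shoulder; axes as the rotor. The spindle is 11 mm in diameter, its last 3 mm tapered to 7 mm. Its lowest 14 mm is bare: it enters the bore first and centres it, then the keys meet the hub's top face.
- hub_mouth (a point): Mouth of the bore: centre of the top face of the square steel hub (31 mm wide, does not turn), 62 mm above the bench, z up. The bore takes the spindle with 1 mm to spare all round; its two opposite keyways are 7 mm wide, reach 11.3 mm from the axis and run the whole depth. x and y here are the drive unit's, NOT the hub's.
- drive_unit: Fixed white housing 110 (x) x 130 (y) mm, 60 mm high with its dark trim ring, origin under its centre, below the hub. The line of the hub's keyways lies anywhere within 0.6 rad either way of this x axis: look, or find it by pressing lightly and turning. The keys drop in when within about 0.1 rad; a rotor half a turn round fits as well.
- ejector (a joint): Brass spring plunger in the bottom of the bore, m; 0 = up (its top 22 mm below the hub's top face), grows as the spindle's tip presses it down, 12 mm (0.012) when the rotor is home. It pushes up with 4 N at first contact and 8.8 N when home, more than the rotor's weight.
- stand: Fixed grey block 76 x 76 x 44 mm, origin at the centre of its underside, z up. The rotor's spindle hangs in its plain round hole, 24 mm in diameter, and the shoulder rests on its top face, 44 mm above the bench; lift straight up by at least 40 mm to take it out. A covered microscope, about 0.57 m tall, stands between the robot and the work: swing over it.
- vial_0: Small sample vial with blue cap, about 25 mm in diameter, 55 mm tall, origin at its foot; leave it alone.
- vial_1: Small sample vial with white cap, about 25 mm in diameter, 55 mm tall, origin at its foot; leave it alone.
- oil_bottle: Brown dropper bottle with black cap, 27 mm in diameter, 82 mm tall, origin at its foot; leave it alone.
- tube_rack: Light tube rack with three capped tubes, 45 x 134 mm, 95 mm tall, origin at the centre of its underside; leave it alone.
Things that resemble listed ones, but are neither listed nor needed, are in the scene too. Of the things that look like the part that bears rotor_grip, the smaller one is meant.

How it is judged (in metres and radians):
On the way:
1. the rotor is lifted clear out of its stand (z of spindle_tip in the frame of stand above 0.047 m), for 0.1 s.
At the end, for the whole second after the job is handed in: The robot is still holding the rotor (finger contact over 1 N) with its shoulder within 2 mm of the hub's top face, within 3 mm of the hub's axis and upright within 0.07 rad, and the ejector is pressed down by more than 9.5 mm (z of rotor_shoulder in the frame of hub_mouth between -0.003 and 0.002 m and horizontal distance between rotor_shoulder and hub_mouth below 0.003 m and angle between rotor_shoulder's own z axis and vertical below 0.07 rad and value of joint ejector above 0.0095 m and contact force between the fingers and rotor above 1 N); the arm keeps its last pose, push and grip.
It fails at once if a vial, the brown bottle or the tube rack is moved by more than 25 mm (distance of any of vial_0, vial_1, oil_bottle, tube_rack from where it was at the start of the episode above 0.025 m).
It also fails if it takes over 59 s, if anything falls off the work surface, if the arm or the gripper's body presses on something with over 40 N, if the wrist force passes 120 N, or if a joint passes its speed limit or range.

## Working session

There is one attempt and no reset: what is moved stays moved. The work goes in short steps, Python scripts to look and compute and a tool call to move; the robot and the scene stay as the last step left them, time stands still between calls to the robot, and variables do not carry over. Pictures are saved under pics/ and viewed, at most 10 in all, crops included, and the job is handed in when it is done.

Besides the shell and the picture viewer there is one more tool, called by a JSON object that holds its "api" and its "payload". move_arm: Moves the arm, as the interface text tells. Its arguments: {"type":"object","properties":{"steps":{"type":"array"}},"required":["steps"]}

```bash
ls; mkdir -p pics
cat > h.py <<'E'
import numpy as np, cv2
from scipy.spatial.transform import Rotation as R
from cell import telemetry, eyes, ctrl, finder
def pose(c):
    k=eyes.calibration(c); return k,np.array(k["position"],float),k["attitude"]
def Rc(a):
    a=np.array(a,float)
    return a if a.shape==(3,3) else (R.from_euler('xyz',a).as_matrix() if a.size==3 else R.from_quat(a).as_matrix())
def toW(c,p):
    k,t,a=pose(c); return Rc(a)@np.array(p,float)+t
def pix(c,p):
    k,t,a=pose(c); q=Rc(a).T@(np.array(p,float)-t); return q[0]/q[2]*k["fx"]+k["cx"],q[1]/q[2]*k["fy"]+k["cy"]
def cloud(c,d):
    k,t,a=pose(c); v,u=np.mgrid[:480,:640]
    return np.stack([(u-k["cx"])*d/k["fx"],(v-k["cy"])*d/k["fy"],d],-1)@Rc(a).T+t
E
python3 - <<'E'
from h import *
for c in("scene","top"):
    im,d=eyes.get_image(c); cv2.imwrite(f"pics/{c}0.png",im); np.save(f"{c}.npy",d); print(c,eyes.calibration(c))
    for n in("rotor_grip","rotor_shoulder","hub_mouth","drive_unit","stand","vial_0","vial_1","oil_bottle","tube_rack"):
        for r in finder.pinpoint(c,n)[:4]:
            w=toW(c,r["location"]); print(n,round(r["confidence"],2),w.round(),np.round(pix(c,w)), [k for k in r if k not in("confidence","location")])
print(telemetry.read_state())
E
```

```text
pics
scene {'fx': 451.1288304029495, 'fy': 451.1288304029495, 'cx': 322.1206899193334, 'cy': 235.47780062858993, 'position': array([-100.55331101,  474.13592277,  724.21249747]), 'attitude': array([-2.24845843,  0.02107108, -2.22626764])}
rotor_grip 0.92 [233. 271. 101.] [303. 393.] []
rotor_grip 0.8 [546. 112.  84.] [279. 254.] []
rotor_grip 0.52 [726.  66.   2.] [258. 235.] []
rotor_shoulder 0.82 [546. 111.  45.] [281. 267.] []
rotor_shoulder 0.66 [231. 269.  46.] [306. 413.] []
hub_mouth 0.83 [637. -88.  59.] [326. 211.] []
drive_unit 0.97 [633. -89.  -3.] [328. 230.] []
stand 0.88 [546. 110.   1.] [282. 281.] []
vial_0 0.47 [794. -74.  -1.] [288. 204.] []
vial_1 0.47 [794. -74.  -1.] [288. 204.] []
oil_bottle 0.57 [725.  71.  -5.] [257. 238.] []
top {'fx': 548.4696759490104, 'fy': 548.4696759490104, 'cx': 314.6965583589128, 'cy': 240.45011808715097, 'position': array([ 248.92868408,  -17.07135078, 1369.7727367 ]), 'attitude': array([-2.93979709e+00,  6.01493363e-04, -1.58522804e+00])}
rotor_grip 0.91 [239. 273. 102.] [187. 359.] []
rotor_grip 0.9 [547. 111.  95.] [259. 226.] []
r
[... 680 characters left out ...]
 'qpos': array([ 1.07019391,  0.62835124,  0.03848738,  1.51737925, -0.02699647,
        0.9962928 , -0.02000606]), 'qd': array([-2.56030841e-04,  1.60077027e-03, -1.55803731e-03, -2.60583491e-05,
       -2.66153168e-04, -4.89912831e-04,  1.13321821e-03]), 'tau': array([-8.87826150e-05, -5.63272333e+01,  1.22611396e+00, -1.93782449e+01,
        1.11049355e-02,  1.63681216e-03,  2.16828488e-05]), 'eef_pos': array([ 273.84530616, -589.53479291,  231.35147339]), 'tool_rot': array([ 3.14150631e+00, -4.50492297e-05,  4.34783951e-01]), 'force': array([-0.03714906,  0.80537754,  0.87757539]), 'torque': array([ 0.02318356,  0.03291674, -0.01478892]), 'gripper_force': 0.0, 'width': 85.46860339505163}
```

View pictures.

Run:
```python
import cv2,numpy as np
a=cv2.imread("pics/top0.png")
c1=cv2.resize(a[185:265,215:305],None,fx=4.4,fy=4.4,interpolation=cv2.INTER_CUBIC)
c2=cv2.resize(a[155:235,300:390],None,fx=4.4,fy=4.4,interpolation=cv2.INTER_CUBIC)
cv2.imwrite("pics/crop.png",np.hstack([c1,c2]))
```

```text
(no output)
```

View pics/top0.png

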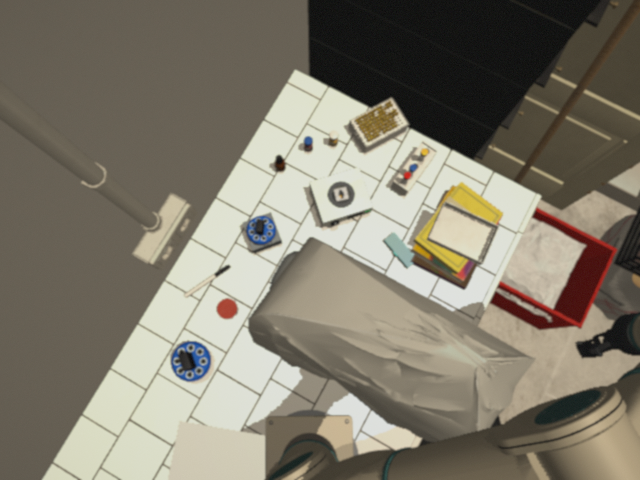

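View pics/scene0.png

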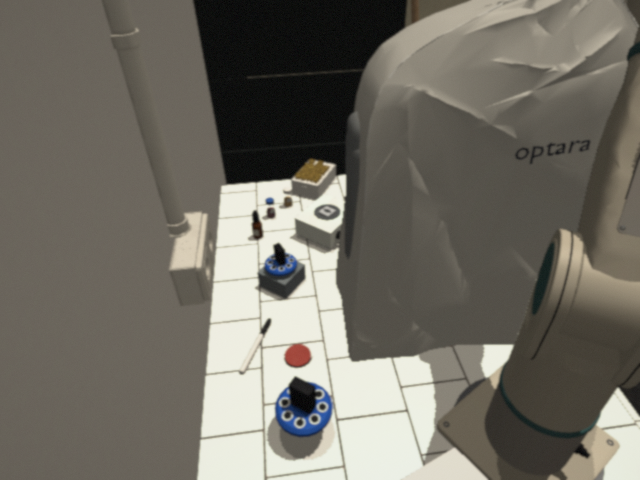

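View pics/crop.png

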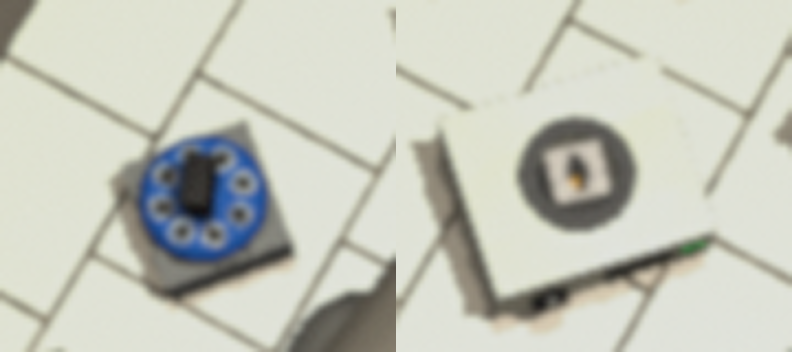

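Run:
```python
from h import *
d=np.load("top.npy"); P=cloud("top",d); im=cv2.imread("pics/top0.png")
m=(d>0)&(P[...,2]>120)&(P[...,1]>-420)&(P[...,0]>80); m[:, :]&=True
u=np.mgrid[:480,:640][1]; m&=(u>240)&(u<530); m[400:]&=False
for z in range(120,640,80):
    q=m&(P[...,2]>z)
    if q.sum()>5: print(z,q.sum(),P[q].min(0).round(),P[q].max(0).round())
    if q.sum()>5: print("  hull",cv2.boxPoints(cv2.minAreaRect(P[q][:,:2].astype(np.float32))).round().tolist())
# knob by height
k=(np.hypot(P[...,0]-547,P[...,1]-110)<30)&(im.max(2)<70)&(P[...,2]>82)
def fit(q,nm):
    p=P[q]; c=p[:,:2].mean(0); w,v=np.linalg.eigh(np.cov(p[:,:2].T)); print(nm,len(p),c.round(1),np.median(p[:,2]),p[:,2].min(),p[:,2].max(),"ang",np.arctan2(v[1,1],v[0,1]),np.sqrt(w), cv2.minAreaRect(p[:,:2].astype(np.float32)))
fit(k,"knob"); fit(k&(P[...,2]>100),"knobtop")
b=(np.hypot(P[...,0]-547,P[...,1]-110)<55)&(im[...,0]>im[...,2].astype(int)+40)
fit(b,"blue")
h=(np.hypot(P[...,0]-635,P[...,1]+88)<13)
print(np.array2string(im.mean(2)[185:203,331:351].round().astype(int)))
print(np.array2string(P[185:203,331:351,2].round().astype(int)))
g=h&(P[...,2]<56);fit(g,"bore") if g.sum()>3 else 0
print([ (pix("top",[635+dx,-88+dy,62])) for dx,dy in((0,0),(20,0),(0,20))])
for z,nm,c,r in((60,"drive",(633,-88),95),(44,"stand",(547,110),60)):
    q=(np.abs(P[...,2]-z)<6)&(np.hypot(P[...,0]-c[0],P[...,1]-c[1])<r)
    print(nm,q.sum(),cv2.minAreaRect(P[q][:,:2].astype(np.float32)))
```

```text
120 46974 [ 153. -420.  120.] [1099.  155.  618.]
  hull [[124.0, -328.0], [1041.0, -450.0], [1116.0, 115.0], [199.0, 237.0]]
200 41952 [ 155. -420.  200.] [1071.  145.  618.]
  hull [[126.0, -328.0], [1011.0, -446.0], [1085.0, 111.0], [200.0, 229.0]]
280 36440 [ 161. -420.  280.] [1017.  134.  618.]
  hull [[133.0, -329.0], [968.0, -440.0], [1041.0, 109.0], [206.0, 220.0]]
360 31478 [ 171. -420.  360.] [962. 124. 618.]
  hull [[168.0, -414.0], [957.0, -421.0], [962.0, 123.0], [173.0, 130.0]]
440 27049 [ 173. -420.  440.] [905. 113. 618.]
  hull [[171.0, -414.0], [900.0, -421.0], [905.0, 113.0], [175.0, 120.0]]
520 21518 [ 177. -396.  520.] [843.  57. 618.]
  hull [[78.0, -220.0], [614.0, -663.0], [846.0, -382.0], [310.0, 61.0]]
600 2808 [ 201. -282.  600.] [ 301. -144.  618.]
  hull [[185.0, -253.0], [240.0, -282.0], [303.0, -165.0], [249.0, -136.0]]
knob 93 [542.8 110.3] 106.77801332521653 85.97990659140032 113.44991247361509 ang 2.9678439238334593 [4.55547681 8.64114135] ((544.7771606445312, 110.84567260742188), (15.255255699157715, 28.468381881713867), 86.02204895019531)
knobtop 
[... 3813 characters left out ...]
  44   40   36   32
    55   59   62   61   63   61]]
bore 29 [638.9 -87.1] 42.251544792234654 17.55628963971253 55.043253193469354 ang -2.8732876094219053 [3.05967776 5.1415699 ] ((638.02197265625, -86.50802612304688), (15.402280807495117, 11.379623413085938), 43.376914978027344)
[(np.float64(341.3925412380087), np.float64(193.18534803378964)), (np.float64(341.19786022116597), np.float64(185.43927222957237)), (np.float64(333.3210062579321), np.float64(193.29886191819563))]
drive 2040 ((633.25830078125, -86.08325958251953), (111.49041748046875, 130.43466186523438), 16.6992244720459)
stand 274 ((545.7974853515625, 111.72840881347656), (77.30803680419922, 75.82843017578125), 19.91509437561035)
```

Run:
```python
from h import *
d=np.load("top.npy"); P=cloud("top",d); im=cv2.imread("pics/top0.png")
v,u=np.mgrid[:480,:640]
m=(d>0)&(P[...,2]>60)&(u>245)&(u<530)&(v>236)&(v<425)&(P[...,0]<480)&~((u>385)&(v<285))
m&=(im.max(2).astype(int)-im.min(2)<40)
for z in (100,200,300,400,450,500,550,580,600):
    q=m&(P[...,2]>z)&(P[...,2]<z+60)
    if q.sum()>5: print(z,q.sum(),np.percentile(P[q],2,0).round(),np.percentile(P[q],98,0).round(),cv2.boxPoints(cv2.minAreaRect(P[q][:,:2].astype(np.float32))).round().tolist())
for y in range(-400,160,40):
    q=m&(abs(P[...,1]-y)<10)&(P[...,2]>100)
    if q.sum()>5:
        p=P[q]; print(y,[(x,int(np.percentile(p[abs(p[:,0]-x)<15,2],90))) for x in range(100,480,40) if (abs(p[:,0]-x)<15).sum()>3])
# hub at subpixel: upsample, threshold bright inside dark ring
k,t,a=pose("top"); S=8
g=cv2.resize(im.mean(2)[180:208,326:356].astype(np.float32),None,fx=S,fy=S,interpolation=cv2.INTER_CUBIC)
def W(uv,z):
    uv=(np.array(uv,float)+.5)/S-.5+[326,180]
    r=np.c_[(uv[:,0]-k["cx"])/k["fx"],(uv[:,1]-k["cy"])/k["fy"],np.ones(len(uv))]@Rc(a).T
    return (t+r*((z-t[2])/r[:,2])[:,None])[:,:2]
n,l,st,ce=cv2.connectedComponentsWithStats((g>140).astype(np.uint8))
c=int(15.3*S),int(13.2*S)
for i in range(1,n):
    x,y,w,h,A=st[i]
    if x>3*S and x+w<27*S and y>2*S:
        yy,xx=np.where(l==i); w_=W(np.c_[xx,yy],62)
        print("hub",A,cv2.minAreaRect(w_.astype(np.float32)))
        hull=cv2.convexHull(np.c_[xx,yy].astype(np.int32)); ins=np.zeros_like(l,np.uint8); cv2.fillConvexPoly(ins,hull,1)
        ins=cv2.erode(ins,np.ones((3*S//2,)*2))
        for th in(110,125,140,155):
            yy,xx=np.where((ins>0)&(g<th)); w_=W(np.c_[xx,yy],62); e,vv=np.linalg.eigh(np.cov(w_.T)); print("slot",th,len(w_),w_.mean(0).round(1),np.arctan(vv[1,1]/vv[0,1]),np.sqrt(e))
```

```text
100 140 [  97. -174.  107.] [278. 121. 159.] [[93.0, -179.0], [113.0, -191.0], [298.0, 115.0], [277.0, 127.0]]
200 399 [ 110. -179.  202.] [278. 106. 259.] [[104.0, -180.0], [126.0, -192.0], [296.0, 109.0], [275.0, 121.0]]
300 285 [ 123. -180.  301.] [287. 104. 359.] [[117.0, -184.0], [132.0, -192.0], [295.0, 105.0], [280.0, 114.0]]
400 1204 [ 136. -184.  402.] [421.  92. 459.] [[47.0, -47.0], [132.0, -192.0], [444.0, -10.0], [359.0, 136.0]]
450 3207 [ 142. -206.  453.] [425.  79. 509.] [[81.0, -264.0], [236.0, -357.0], [452.0, 7.0], [296.0, 99.0]]
500 11841 [ 149. -316.  502.] [403.  52. 559.] [[99.0, -273.0], [243.0, -355.0], [443.0, 1.0], [299.0, 82.0]]
550 15681 [ 170. -288.  551.] [363. -20. 608.] [[132.0, -266.0], [238.0, -327.0], [401.0, -47.0], [295.0, 14.0]]
580 7828 [ 196. -273.  581.] [319. -98. 613.] [[164.0, -262.0], [243.0, -303.0], [347.0, -106.0], [268.0, -64.0]]
600 2808 [ 215. -267.  600.] [ 288. -164.  615.] [[185.0, -253.0], [240.0, -282.0], [303.0, -165.0], [249.0, -136.0]]
-320 [(180, 517), (220, 552), (260, 537)]
-280 [(140, 527), (180, 556), (220, 593), (260, 
[... 382 characters left out ...]
 (340, 570), (380, 561)]
-40 [(180, 150), (220, 491), (260, 555), (300, 568), (340, 559), (380, 547), (420, 530)]
0 [(220, 365), (260, 522), (300, 553), (340, 545), (380, 529), (420, 501)]
40 [(220, 228), (260, 484), (300, 535), (340, 526), (380, 489), (420, 427)]
80 [(260, 379), (300, 497), (340, 475)]
120 []
hub 8375 ((634.1826171875, -86.56741333007812), (32.456298828125, 32.48568344116211), 12.01408863067627)
slot 110 981 [634.9 -86.8] 0.36487966518232406 [2.11279752 3.73250762]
slot 125 1344 [634.6 -86.8] 0.3175570065554349 [2.4433248  4.42845262]
slot 140 1744 [634.4 -86.8] 0.3006383836412842 [2.81910319 4.97893732]
slot 155 2245 [634.2 -86.8] 0.2908189266425825 [3.22025633 5.60926268]
```

{"api": "move_arm", "payload": {"steps": [[0,0,-6,0,0,0.05,0.0854],[0,0,-6,0,0,0.05,0.0854],[0,0,-6,0,0,0.05,0.0854],[0,0,-6,0,0,0.05,0.0854],[0,0,-6,0,0,0.05,0.0854]]}}

```text
clock: 1.5
eef_pos: [273.7, -589.0, 483.8]
tool_rot: [3.141, -0.0, -0.093]
force: [-0.1, -1.1, -0.1]
width: 85.6
gripper_force: 0.0
```

{"api": "move_arm", "payload": {"steps": [[0,0,0,0.035,0.02,0.029,0.0854],[0,0,0,0.04,0.025,0.015,0.0854],[0,0,0,0.04,0.03,0,0.0854],[0,0,0,0.035,0.035,0,0.0854],[0,0,0,0.035,0.035,0,0.0854]]}}

```text
clock: 2.0
eef_pos: [460.1, -443.0, 525.3]
tool_rot: [3.142, -0.0, -0.089]
force: [0.8, -0.7, 0.4]
width: 85.4
gripper_force: 0.0
```

Run:
```python
from h import *
s=telemetry.read_state(); print(s["qpos"].round(4),s["eef_pos"].round(1))
```

```text
[ 0.6399  0.4836  0.1671  0.9805 -0.078   1.6827 -0.8803] [ 460.1 -443.   525.3]
```

{"api": "move_arm", "payload": {"steps": [[0,0,0,0.03,0.04,0,0.0854],[0,0,0,0.03,0.04,0,0.0854],[0,0,0,0.025,0.043,0,0.0854],[0,0,0,0.02,0.045,0,0.0854],[0,0,0,0.015,0.047,0,0.0854]]}}

```text
clock: 2.5
eef_pos: [579.8, -227.5, 524.8]
tool_rot: [-3.141, 0.0, -0.089]
force: [1.3, 0.4, 0.2]
width: 85.1
gripper_force: 0.0
```

Run:
```python
from h import *
s=telemetry.read_state(); print(s["qpos"].round(4),s["eef_pos"].round(1))
```

```text
[ 0.2619  0.4488  0.1273  1.0363 -0.0554  1.6598 -1.2875] [ 579.8 -227.5  524.8]
```

{"api": "move_arm", "payload": {"steps": [[0,0,0,0.005,0.048,0,0.0854],[0,0,0,0,0.049,0,0.0854],[0,0,0,-0.005,0.049,0,0.0854],[0,0,0,-0.01,0.048,0,0.0854],[0,0,0,-0.01,0.048,0,0.0854]]}}

```text
clock: 3.0
eef_pos: [558.2, 14.5, 525.3]
tool_rot: [-3.142, -0.0, -0.089]
force: [0.1, 0.2, 0.6]
width: 85.1
gripper_force: 0.0
```

{"api": "move_arm", "payload": {"steps": [[0,0,0,-0.01,0.044,-0.02,0.0854],[0,0,0,-0.004,0.035,-0.035,0.0854],[0,0,0,0,0.015,-0.045,0.0854],[0,0,0,0,0,-0.05,0.0854],[0,0,0,0,0,-0.05,0.0854]]}}

```text
clock: 3.5
eef_pos: [544.6, 107.4, 324.1]
tool_rot: [-3.141, -0.002, -0.087]
force: [1.1, 0.1, -0.5]
width: 85.3
gripper_force: 0.0
```

{"api": "move_arm", "payload": {"steps": [[0,0,0,0.001,0.004,-0.05,0.0854],[0,0,0,0,0,-0.05,0.0854],[0,0,0,0,0,-0.05,0.0854],[0,0,-0.5,0,0,-0.035,0.0854],[0,0,0,0,0,0,0.0854]]}}

```text
clock: 4.0
eef_pos: [542.1, 109.7, 136.2]
tool_rot: [3.138, 0.009, -0.097]
force: [-0.4, -0.4, 0.5]
width: 85.3
gripper_force: 0.0
```

Run:
```python
from h import *
print(telemetry.read_state()["eef_pos"])
im,d=eyes.get_image("scene"); u,v=pix("scene",[546,111,90]); u,v=int(u),int(v)
im2,d=eyes.get_image("top"); a,b=map(int,pix("top",[546,111,90]))
f=lambda i,u,v:cv2.resize(i[v-55:v+45,u-50:u+50],(400,400),interpolation=cv2.INTER_CUBIC)
cv2.imwrite("pics/pre.png",np.hstack([f(im,u,v),f(im2,a,b)]))
```

```text
[542.12525511 109.6761046  136.15907979]
```

View pics/pre.png

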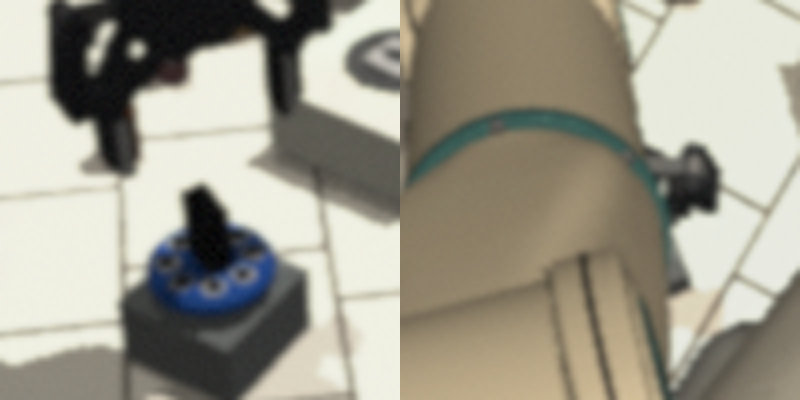

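{"api": "move_arm", "payload": {"steps": [[0,0,0,0.001,0,-0.035,0.0854],[0,0,0,0.001,0,-0.02,0.0854],[0,0,0,0,0,-0.01,0.0854],[0,0,0,0,0,0,0.0854],[0,0,0,0,0,0,0.0854]]}}

```text
clock: 4.6
eef_pos: [549.2, 110.8, 77.2]
tool_rot: [-3.141, -0.003, -0.098]
force: [-0.2, -0.8, -0.1]
width: 85.5
gripper_force: 0.0
```

{"api": "move_arm", "payload": {"steps": [[0,0,0,-0.002,0,-0.006,0.0854],[0,0,0,0,0,0,0.0854],[0,0,0,0,0,0,0.0854]]}}

```text
clock: 4.9
eef_pos: [545.9, 110.5, 69.9]
tool_rot: [-3.141, -0.0, -0.097]
force: [0.5, 0.7, -0.4]
width: 85.5
gripper_force: 0.0
```

{"api": "move_arm", "payload": {"steps": [[0,0,0,0,0,0,0.0],[0,0,0,0,0,0,0.0],[0,0,0,0,0,0,0.0],[0,0,0,0,0,0,0.0],[0,0,0,0,0,0,0.0]]}}

```text
clock: 5.4
eef_pos: [545.9, 110.4, 69.5]
tool_rot: [3.142, -0.0, -0.098]
force: [-0.3, 0.4, 1.0]
width: 15.4
gripper_force: 58.7
```

{"api": "move_arm", "payload": {"steps": [[0,0,0,0,0,0,0.0],[0,0,0,0,0,0,0.0],[0,0,0,0,0,0,0.0],[0,0,0,0,0,0,0.0],[0,0,0,0,0,0,0.0]]}}

```text
clock: 5.9
eef_pos: [545.9, 110.4, 69.5]
tool_rot: [3.142, -0.0, -0.098]
force: [0.5, -0.1, 0.6]
width: 15.5
gripper_force: 58.6
```

{"api": "move_arm", "payload": {"steps": [[0,0,0,0,0,0.015,0.0],[0,0,0,0,0,0.025,0.0],[0,0,0,0,0,0.03,0.0],[0,0,0,0,0,0.03,0.0],[0,0,0,0,0,0.01,0.0]]}}

```text
clock: 6.4
eef_pos: [547.2, 110.8, 181.9]
tool_rot: [-3.14, -0.004, -0.098]
force: [0.5, -0.2, -1.5]
width: 15.3
gripper_force: 58.7
```

{"api": "move_arm", "payload": {"steps": [[0,0,0,0.01,-0.02,0,0.0],[0,0,4,0.015,-0.04,0,0.0],[0,0,4,0.018,-0.04,0,0.0],[0,0,4,0.018,-0.04,0,0.0],[0,0,4,0.01,-0.02,0,0.0]]}}

```text
clock: 6.9
eef_pos: [617.1, -55.1, 178.0]
tool_rot: [3.139, 0.002, 0.18]
force: [0.6, 0.0, -1.3]
width: 15.6
gripper_force: 58.9
```

Run:
```python
from h import *
im,d=eyes.get_image("scene")
for n in("rotor_shoulder","rotor_grip","spindle_tip","hub_mouth"):
    for r in finder.pinpoint("scene",n)[:2]: print(n,round(r["confidence"],2),toW("scene",r["location"]).round(1))
s=telemetry.read_state();print(s["eef_pos"],s["tool_rot"],s["force"],s["torque"],s["width"])
cv2.imwrite("pics/lift.png",cv2.resize(im[120:300,220:420],(800,720)[:2],interpolation=cv2.INTER_CUBIC)[:600])
```

```text
rotor_shoulder 0.65 [231.7 273.3  44. ]
rotor_grip 0.8 [618.9 -57.4 192.6]
rotor_grip 0.68 [233.  274.5 101.9]
hub_mouth 0.94 [634.6 -86.2  58.9]
hub_mouth 0.49 [616.8 -54.6 195. ]
[615.77417819 -48.2567156  178.30207918] [-3.13976768e+00  2.14173561e-03  1.81914553e-01] [-0.05718886  0.65805926 -1.43788178] [ 0.01877057  0.04445665 -0.04305848] 15.535611156122838
```

View pics/lift.png

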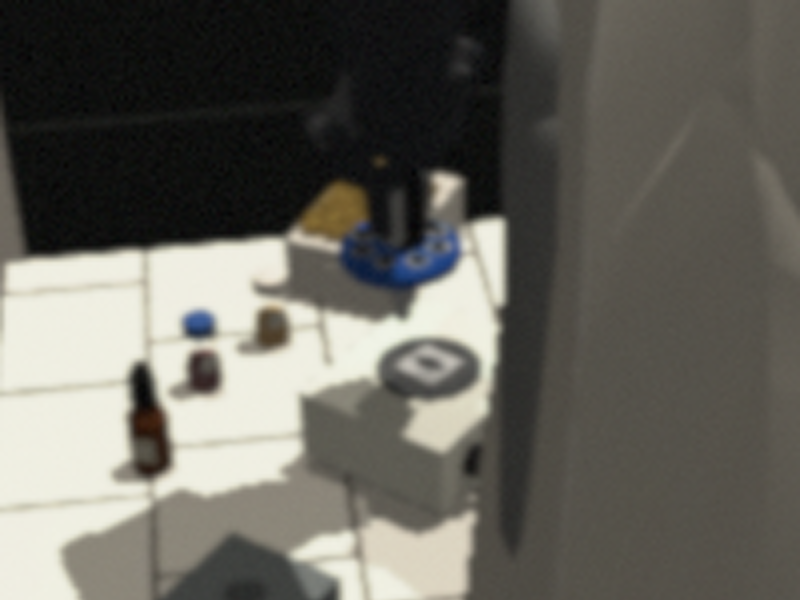

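{"api": "move_arm", "payload": {"steps": [[0,0,2,0.01,-0.02,0,0.0],[0,0,2,0.009,-0.019,0,0.0],[0,0,0,0,0,-0.02,0.0],[0,0,0,0,0,-0.02,0.0],[0,0,0,0,0,0,0.0]]}}

```text
clock: 7.65
eef_pos: [633.0, -86.1, 136.4]
tool_rot: [-3.138, 0.006, 0.254]
force: [0.3, -0.1, -1.7]
width: 15.1
gripper_force: 58.8
```

{"api": "move_arm", "payload": {"steps": [[0,0,0,0,0,0,0.0],[0,0,0,0,0,0,0.0]]}}

```text
clock: 7.85
eef_pos: [636.5, -87.5, 140.5]
tool_rot: [3.141, -0.002, 0.253]
force: [0.6, -0.4, -1.9]
width: 15.3
gripper_force: 58.8
```

Run:
```python
from h import *
im,d=eyes.get_image("scene")
s=telemetry.read_state();print(s["eef_pos"],s["tool_rot"],s["force"])
u,v=map(int,pix("scene",[635,-87,80])); cv2.imwrite("pics/ins.png",cv2.resize(im[v-45:v+45,u-55:u+55],(792,600),interpolation=cv2.INTER_CUBIC))
```

```text
[636.60612369 -87.81612896 140.69399908] [ 3.14106257e+00 -1.96633189e-03  2.52453917e-01] [ 0.15023566  1.13050601 -1.73059478]
```

View pics/ins.png

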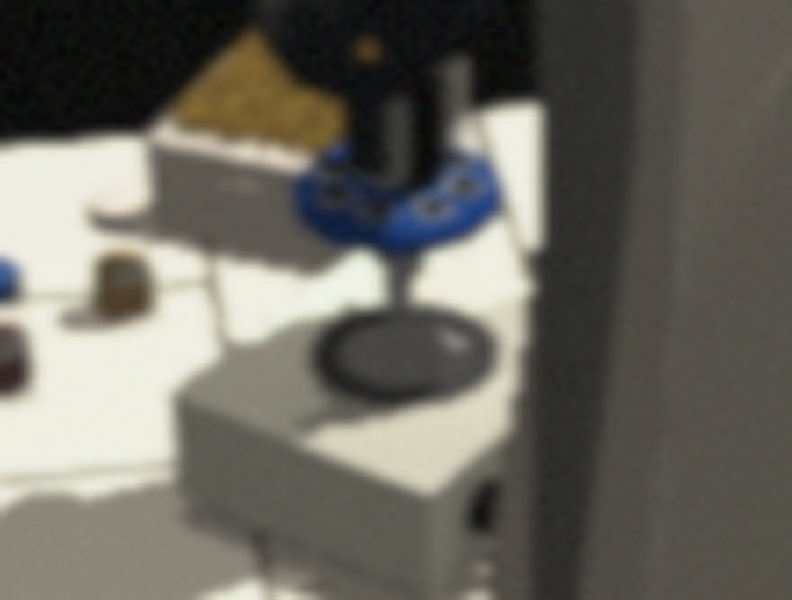

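{"api": "move_arm", "payload": {"steps": [[0,0,0,-0.001,0.0005,-0.008,0.0],[0,0,0,0,0,-0.006,0.0],[0,0,0,0,0,0,0.0],[0,0,0,0,0,0,0.0]]}}

```text
clock: 8.3
eef_pos: [634.6, -88.1, 125.1]
tool_rot: [-3.141, 0.001, 0.251]
force: [0.6, 1.0, -0.7]
width: 15.6
gripper_force: 58.8
```

{"api": "move_arm", "payload": {"steps": [[0,0,0,0,0,-0.003,0.0],[0,0,0,0,0,-0.003,0.0],[0,0,0,0,0,-0.003,0.0],[0,0,0,0,0,0,0.0],[0,0,0,0,0,0,0.0]]}}

```text
clock: 8.8
eef_pos: [634.7, -88.0, 116.4]
tool_rot: [-3.142, 0.0, 0.252]
force: [-0.3, 0.2, -2.7]
width: 15.5
gripper_force: 58.8
```

{"api": "move_arm", "payload": {"steps": [[0,0,0,0,0,-0.003,0.0],[0,0,0,0,0,-0.003,0.0],[0,0,0,0,0,-0.002,0.0],[0,0,0,0,0,0,0.0],[0,0,0,0,0,0,0.0]]}}

```text
clock: 9.3
eef_pos: [634.7, -88.0, 108.3]
tool_rot: [-3.141, 0.0, 0.252]
force: [-0.2, 0.6, -2.3]
width: 15.3
gripper_force: 59.0
```

{"api": "move_arm", "payload": {"steps": [[0,0,0,0,0,-0.002,0.0],[0,0,0,0,0,-0.001,0.0],[0,0,0,0,0,0,0.0],[0,0,0,0,0,0,0.0]]}}

```text
clock: 9.7
eef_pos: [634.7, -88.0, 105.4]
tool_rot: [-3.141, 0.0, 0.252]
force: [-1.8, 0.6, -3.0]
width: 15.0
gripper_force: 58.9
```

{"api": "move_arm", "payload": {"steps": [[0,0,0,0,0,-0.002,0.0],[0,0,0,0,0,-0.002,0.0],[0,0,0,0,0,0,0.0],[0,0,0,0,0,0,0.0]]}}

```text
clock: 10.1
eef_pos: [634.7, -87.8, 101.2]
tool_rot: [-3.141, 0.0, 0.252]
force: [-0.8, 0.9, -1.9]
width: 15.5
gripper_force: 58.8
```

Keys are in. Now press against the spring.

{"api": "move_arm", "payload": {"steps": [[0,0,0,0,0,-0.003,0.0],[0,0,0,0,0,-0.003,0.0],[0,0,0,0,0,-0.002,0.0],[0,0,0,0,0,0,0.0],[0,0,0,0,0,0,0.0]]}}

```text
clock: 10.6
eef_pos: [634.8, -87.7, 93.8]
tool_rot: [-3.141, -0.0, 0.252]
force: [-2.8, 2.0, 4.3]
width: 15.3
gripper_force: 59.8
```

{"api": "move_arm", "payload": {"steps": [[0,0,0,0,0,-0.002,0.0],[0,0,0,0,0,-0.002,0.0],[0,0,0,0,0,-0.001,0.0],[0,0,0,0,0,0,0.0],[0,0,0,0,0,0,0.0]]}}

```text
clock: 11.1
eef_pos: [634.9, -87.7, 89.3]
tool_rot: [-3.141, -0.0, 0.252]
force: [-3.9, 2.0, 7.4]
width: 15.1
gripper_force: 60.3
```

{"api": "move_arm", "payload": {"steps": [[0,0,0,0,0,-0.001,0.0],[0,0,0,0,0,-0.001,0.0],[0,0,0,0,0,0,0.0],[0,0,0,0,0,0,0.0]]}}

```text
clock: 11.5
eef_pos: [634.9, -87.7, 87.6]
tool_rot: [-3.141, -0.0, 0.252]
force: [-3.0, 2.9, 9.4]
width: 15.0
gripper_force: 60.7
```

{"api": "move_arm", "payload": {"steps": [[0,0,0,0,0,-0.001,0.0],[0,0,0,0,0,0,0.0],[0,0,0,0,0,0,0.0]]}}

```text
clock: 11.8
eef_pos: [634.9, -87.7, 87.5]
tool_rot: [3.142, -0.001, 0.251]
force: [-6.6, 1.9, 16.2]
width: 15.5
gripper_force: 61.5
```

Run:
```python
from h import *
s=telemetry.read_state();print(s["eef_pos"],s["force"],s["gripper_force"])
print(ctrl.finish_job())
```

```text
[634.89868612 -87.73708331  87.52657149] [-6.55077649  1.90171844 16.19694688] 61.50453329086304
the job is handed in; nothing more can be done
None
```

I took the rotor from its stand and lowered it into the hub. Its keys went in, and I pressed it down until it stopped at TCP z = 87.5 mm, where I calculated the shoulder would be flush. It was still gripped there, with 16 N of upward force at the wrist, when I handed the job in at about 12 s. I did not check the seating with a last picture, and the hand-in returned no verdict.

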